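# Dip the fermenting crock through its lid collar

## Task

Take the dip rod out of its stand and lower it, upright, through the collar in the lid of the fermenting crock, without the rod touching the collar or the lid, until you feel its tip rest lightly on the pressing weight hidden inside. Finish holding the rod there by its handle, upright, still and centred in the collar, pressing only lightly, so that the level can be read. Leave the other things on the worktop where they stand.

Things in the scene. Friction and masses are not known exactly. Their poses are not given: they have to be found in the camera images.
- rod: Dip rod, 180 mm long, about 80 g: round steel stem 8 mm thick, 120 mm long, round-ended, ringed every 10 mm, under a square dark wooden handle 18 x 18 x 60 mm. Origin: the tip, at the stem's lower end on its axis; z runs up to the handle; x and y are square to the handle's flat sides. It starts upright in the stand, the handle's underside resting on the stand's top plate.
- grip (a point): The point on the rod's axis in its handle, 152 mm above the tip and 32 mm above the handle's underside, at which to grip it.
- stand: Fixed wooden stand, foot 80 x 80 mm, 130 mm tall. Origin: under the centre of its foot, z up. Its top plate (66 x 66 mm, 12 mm thick, top at 130 mm) has a 12 mm hole in the middle in which the rod hangs; two pillars stand beside the stem. The rod's tip hangs about 10 mm above the worktop.
- crock: Fixed square grey stoneware crock, 130 x 130 x 95 mm, a lug on its +y and -y sides. Origin: centre of its underside, z up. Hidden inside, filling it nearly wall to wall, lies a flat level stone pressing weight (part of the crock), its top 38 to 80 mm above the worktop, different each time. It rests springily: it gives about 2 mm per newton, at most about 22 mm, so feel for it by force.
- lid: Fixed wooden lid on the crock, 136 x 136 x 10 mm, its top 105 mm above the worktop. Origin: centre of its underside, z up; it turns with the crock. On it: a small round knob (24 mm wide, top 126 mm above the worktop, 20 mm to -x of the centre) and a grey round upright collar (36 mm outside, top 125 mm above the worktop) 36 mm to +x of the centre.
- hole (a point): Centre of the collar's mouth, at its top, 125 mm above the worktop. The bore is upright, 24 mm in diameter, 30 mm deep through collar and lid, and opens into the crock below.
- spice: Bystander: spice jar, 46 mm in diameter, 106 mm tall, loose, between the crock and the stand. Origin: centre of its underside.
- pill_jar: Bystander: small brown jar with a green cap, 48 mm in diameter, 80 mm tall, loose, to the right. Origin: centre of its underside.
- pink_mug: Bystander: pink mug with a handle, 84 x 122 mm, 106 mm tall, loose, far to the right. Origin: centre of its underside.
Mind the look-alikes: they are no part of the job. What is shaped like the stand but red is not meant.

How it is judged (in metres and radians):
On the way, in this order (a step that is already met when the one before it is completed fails the run):
1. the rod is lifted clear out of the stand in the gripper (z of rod in the frame of stand above 0.132 m and contact force between the fingers and rod above 1 N and contact force between rod and stand below 0.05 N), for 0.1 s.
2. the rod's tip is inside the collar's bore (z of rod in the frame of hole below -0.005 m and horizontal distance between rod and hole below 0.008 m and contact force between rod and crock below 0.05 N), for 0.1 s.
At the end, for the whole second after the job is handed in: The gripper holds the rod, which stands through the collar with its tip on the hidden weight, pressing with 0.5 to 8 N; the tip is within 5 mm and the grip point within 10 mm of the bore's axis, the rod is within 4 degrees of upright, at rest, and touches neither lid nor collar nor stand (contact force between rod and crock between 0.5 and 8 N and contact force between rod and lid below 0.05 N and contact force between rod and stand below 0.05 N and contact force between the fingers and rod above 1 N and z of rod in the frame of hole below -0.04 m and horizontal distance between rod and hole below 0.005 m and horizontal distance between grip and hole below 0.01 m and angle between rod's own z axis and vertical below 0.07 rad and linear speed of rod below 0.01 m/s); the arm keeps its last pose, push and grip.
It fails at once if the rod touches the collar or the lid (contact force between rod and lid above 0.2 N).
It fails at once if the rod is pressed hard on the weight (over 12 N) (contact force between rod and crock above 12 N).
It fails at once if a bystander is shoved or knocked over (distance of any of spice, pill_jar, pink_mug from where it was at the start of the episode above 0.03 m or angle between any of spice, pill_jar, pink_mug's own z axis and vertical above 0.4 rad).
It also fails if it takes over 43 s, if anything falls off the work surface, if the arm or the gripper's body presses on something with over 40 N, if the wrist force passes 120 N, or if a joint passes its speed limit or range.

## Robot

A 7-joint arm with a two-finger parallel gripper is mounted at the origin on a cart in front of the work surface, level with it; the furniture and walls round the work are solid. World frame = base frame: x ahead of the robot, y to its left, z up, the work surface at z = 0. Lengths are in mm, angles in rad, forces in N, time in s.
With the tool pointing down it reaches from about 400 to 900 mm from the base axis. Payload 5.6 kg.
Tool frame: the origin (TCP) lies midway between the tips of the shut fingers; the grasp point (between the pads) lies 19 mm behind it; z points along the fingers, y is the line along which they close (so a half turn about z gives the same grasp; the last joint's range is limited). The gripper opens to 92 mm and grips with 3 to 60 N. Pads are 20 mm wide; open, the fingers measure 128 mm over their backs; the gripper's body (75 mm by 189 mm) begins 69 mm behind the grasp point.
Start: joints at [-1.146, 0.468, -0.012, 1.603, 0.006, 1.071, -0.056], TCP at [293.14, 580.153, 214.592] pointing down, gripper open.
Joint ranges: [-2.53, 2.53], [-0.31, 2.02], [-1.57, 1.55], [0.28, 2.44], [-1.29, 4.43], [0.15, 1.84], [-2.92, 2.92]. Speed limits (rad/s): [2.57, 2.57, 3.14, 3.14, 3.14, 3.14, 3.14].

## Interface

Orientations are given as a rotation vector (axis times angle).
In Python, from cell import robot, grip, kin, viewer gives the robot as it stands. Calls block until the motion is done:
- robot.movep(position, orientation): joint-space move of the TCP to a pose.
- robot.servo_line(position, feed=150, rotation=None): straight line of the TCP; rotation=None keeps the orientation; feed is the mean speed in mm/s.
- robot.goto_joints(angles): joint-space move.
- grip(opening, newtons=None): opening from 0.0 (shut) to 1.0 (fully open); newtons is the grip in N (None keeps the last); returns when the fingers have stopped.
- robot.hold(seconds).
- kin.ik(position, orientation): joint angles nearest the present ones, or None.
- robot.observe(): the state.
- viewer.read_camera(name): name is "side" or "top" or "wrist"; returns the picture (480x640x3 uint8, red, green, blue); there is no depth.
- viewer.camera_info(name): a dict with "camera_matrix" (3x3 intrinsics, pixels), "R" (3x3) and "t" (3): a world point X has camera coordinates R X + t. Camera axes: x right, y down, z forward; pixel columns grow to the right and rows downward; lengths in mm; the calibration is good to about 2 mm. The wrist camera is an equidistant fisheye: a pixel r from the principal point sees the ray r / f radians off the axis. A picture is of the moment at which its call begins: read the wrist's pose just before it. camera_info takes no time and is no camera call; for the wrist camera it gives the pose at the moment of the call.
A pose or a line that the arm cannot do raises robot.IKError and nothing moves.
- robot.job_done(): hands the job in; it is judged then, once.
Trained networks look in the newest picture that a camera, given by its name, has taken for a name from the list of things; names that differ only in an ending like _2 or _b are one class to them, and where a whole thing is asked for, a point or a joint stands for the part that bears it (a point fixed in the world has none). Each returns a list of dicts, best first, with "confidence" (0 to 1); they miss things now and then, are a little off and sometimes report something else, mostly with a low value. They report only what shows in the picture. A call takes as long as a camera call. They do not tell look-alikes from the thing itself.
- viewer.silhouettes(name, camera): "mask" (480x640 bool, what is visible of it).
- viewer.pinpoint(name, camera): "at" ([x, y, z] in mm, in the coordinates of the camera as it stood for that picture, good to about 4 mm: a listed point, or the origin of a listed thing).
The state is a dict: "t": time; "joints": joint angles; "joint_velocities": joint speeds; "joint_torque": joint torques, N m; "tcp_pos": TCP position; "tcp_rot": TCP orientation; "contact_force": force on the tool from outside, world axes, zero at the start; "wrist_torque": the same for the moment, N m; "grip_width": opening from 0.0 (shut) to 1.0 (fully open); "grip_force": force on a finger pad.
Only numpy, scipy, OpenCV 4.12 (cv2) and the standard library are available. Lean on these libraries where they do the work, as an engineer would, in place of code of your own. Each camera call takes 0.05 s, during which the arm holds its last target. There are 200 camera calls.

## Working session

There is one attempt and no reset: what is moved stays moved. The work goes in short steps, each a Python script; the robot and the scene stay as the last script left them, time stands still between calls to the robot, and variables do not carry over. Pictures are saved under pics/ and viewed, at most 10 in all, crops included, and the job is handed in when it is done.

```bash
mkdir -p pics; ls; python3 - <<'E'
from cell import robot, grip, kin, viewer
import cv2,numpy as np
ims=[]
for c in ("side","top"):
    im=viewer.read_camera(c); ims.append(im)
    info=viewer.camera_info(c); R=np.array(info["R"]);t=np.array(info["t"])
    print(c,np.round(info["camera_matrix"],1).tolist(),np.round(-R.T@t))
    cv2.imwrite(f"pics/{c}0.png",im[:,:,::-1])
    for n in ("rod","grip","stand","crock","lid","hole","spice","pill_jar","pink_mug"):
        print(n,[(round(d["confidence"],2),np.round(R.T@(np.array(d["at"])-t),1).tolist()) for d in viewer.pinpoint(n,c)])
s=robot.observe();print(s["t"],s["tcp_rot"],s["contact_force"])
E
```

```text
pics
side [[562.7, 0.0, 319.3], [0.0, 562.7, 244.5], [0.0, 0.0, 1.0]] [-270.  931.  768.]
rod [(0.71, [458.3, 165.5, 10.5])]
grip [(0.9, [454.7, 166.8, 163.3]), (0.74, [456.0, 168.2, -2.1])]
stand [(0.83, [457.2, 166.3, -1.8]), (0.8, [525.6, 307.4, -3.9])]
crock [(0.91, [461.0, -245.7, -1.7])]
lid [(0.78, [457.5, -239.2, 91.2])]
hole [(0.87, [464.7, -210.7, 124.3])]
spice [(0.67, [501.9, 9.1, -2.7])]
pill_jar [(0.66, [348.3, -413.9, -1.8])]
pink_mug [(0.58, [467.6, -465.7, -2.9]), (0.24, [457.1, 168.5, 161.7])]
top [[457.4, 0.0, 322.1], [0.0, 457.4, 238.2], [0.0, 0.0, 1.0]] [ 241.  -95. 1169.]
rod [(0.65, [458.1, -243.7, 1.6]), (0.4, [455.4, 160.6, 11.7])]
grip [(0.52, [452.1, 165.4, 161.4])]
stand [(0.89, [533.3, 302.8, 1.1]), (0.61, [452.6, 164.5, -2.0])]
crock [(0.72, [459.3, -245.0, -0.6]), (0.16, [459.4, -472.0, 1.6])]
lid [(0.66, [451.2, -245.9, 100.5])]
hole [(0.66, [467.7, -211.1, 130.1])]
spice [(0.79, [506.1, 8.6, -0.7])]
pill_jar [(0.73, [346.0, -414.2, -0.2]), (0.71, [454.7, 164.8, -1.4])]
pink_mug []
1.0 [7.28309763e-01 3.05596483e+00 5.95659777e-05] [-0.59450913 -0.56345169 -0.13640558]
```

View pics/side0.png

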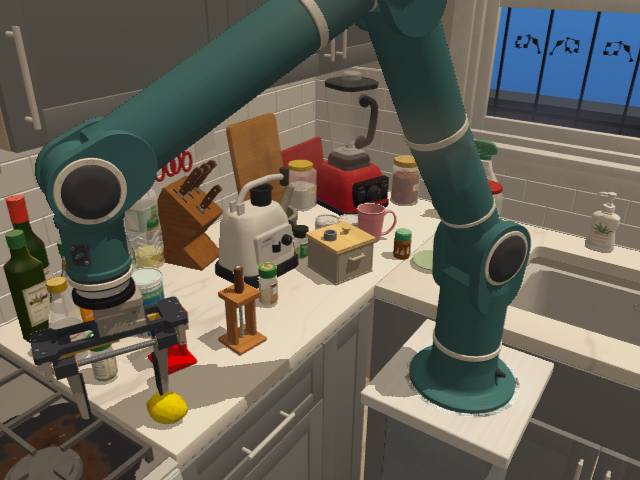

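View pics/top0.png

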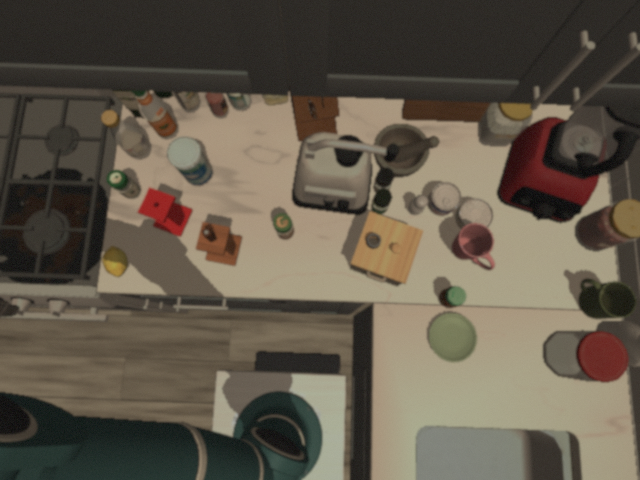

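```bash
cat > h.py <<'E'
from cell import robot, grip, kin, viewer
import cv2,numpy as np
def down(phi):  # tool down, closing line at angle phi in world
    a=(phi+np.pi/2)/2; return np.pi*np.array([np.cos(a),np.sin(a),0])
def look(fn,names):
    info=viewer.camera_info("wrist"); im=viewer.read_camera("wrist")
    cv2.imwrite(fn+".png",im[:,:,::-1]); R=np.array(info["R"]);t=np.array(info["t"])
    np.savez(fn+".npz",K=info["camera_matrix"],R=R,t=t)
    print(fn,"cam",np.round(-R.T@t,1))
    for n in names:
        print(n,[(round(d["confidence"],2),np.round(R.T@(np.array(d["at"])-t),1).tolist()) for d in viewer.pinpoint(n,"wrist")])
def ray(fn,uv):
    d=np.load(fn+".npz");K=d["K"];R=d["R"];x=(uv[0]-K[0,2]);y=(uv[1]-K[1,2]);r=np.hypot(x,y);th=r/K[0,0]
    v=np.array([np.sin(th)*x/r,np.sin(th)*y/r,np.cos(th)]); return -R.T@d["t"],R.T@v
def tri(obs):
    A=np.zeros((3,3));b=np.zeros(3)
    for fn,uv in obs:
        c,v=ray(fn,uv);P=np.eye(3)-np.outer(v,v);A+=P;b+=P@c
    X=np.linalg.solve(A,b)
    return X,[round(float(np.linalg.norm(np.cross(X-ray(f,u)[0],ray(f,u)[1]))),1) for f,u in obs]
def proj(fn,X):
    d=np.load(fn+".npz");K=d["K"];p=d["R"]@X+d["t"];th=np.arctan2(np.hypot(p[0],p[1]),p[2]);ph=np.arctan2(p[1],p[0])
    return K[0,2]+K[0,0]*th*np.cos(ph),K[1,2]+K[0,0]*th*np.sin(ph)
E
python3 - <<'E'
from h import *
s=robot.observe();p=np.array(s["tcp_pos"]);robot.servo_line([p[0],p[1],330],feed=200)
robot.movep([440,190,330],down(np.pi/2)); robot.hold(.2)
look("pics/w1",("grip","rod","stand"))
robot.servo_line([440,140,330],feed=120); robot.hold(.2)
look("pics/w2",("grip","rod","stand"))
print(robot.observe()["t"],np.round(robot.observe()["joints"],2))
cv2.imwrite("pics/w12.png",cv2.resize(np.hstack([cv2.imread("pics/w1.png"),cv2.imread("pics/w2.png")])[:, :],(800,300)))
E
```

```text
pics/w1 cam [364.7 191.1 499.5]
grip [(0.68, [453.7, 167.5, 161.5])]
rod []
stand [(0.83, [456.0, 165.3, -3.5]), (0.71, [526.5, 305.4, -2.4]), (0.57, [451.5, 167.7, 163.1])]
pics/w2 cam [364.7 141.  499.6]
grip [(0.81, [454.3, 165.8, 162.0])]
rod []
stand [(0.77, [455.4, 165.5, -4.0]), (0.68, [528.6, 306.4, -0.8])]
4.6333 [-0.58  0.03  0.2   1.91 -0.01  1.21  1.2 ]
```

View pics/w1.png

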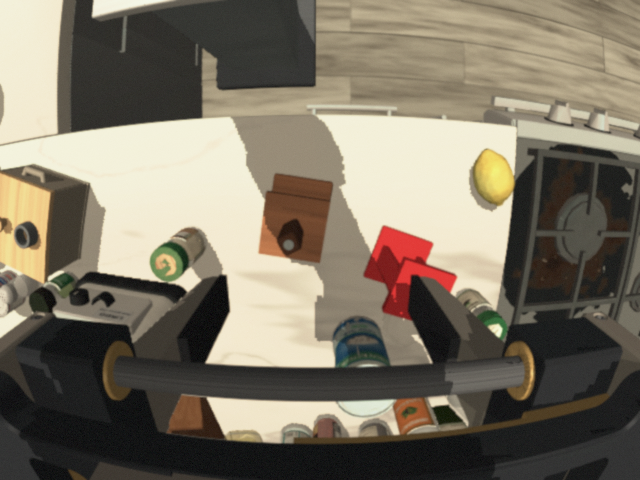

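View pics/w2.png

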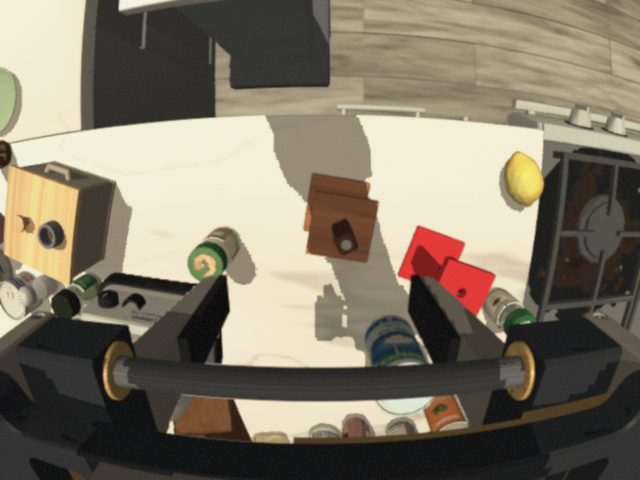

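```bash
python3 - <<'E'
from h import *
a=cv2.imread("pics/w1.png")[165:275,250:345];b=cv2.imread("pics/w2.png")[165:275,297:392]
im=np.hstack([cv2.resize(x,None,fx=4.2,fy=4.2,interpolation=cv2.INTER_CUBIC) for x in (a,b)])
cv2.imwrite("pics/crop.png",np.clip(im*1.5,0,255).astype(np.uint8)); print(im.shape)
print(tri([("pics/w1",(290,244)),("pics/w2",(347,244))]))
print("collar",tri([("pics/w1",(25,235)),("pics/w2",(50,235))]))
for f,cs in (("pics/w1",[(260,252),(322,262)]),("pics/w2",[(306,252),(368,262)])):
    for c in cs:
        o,v=ray(f,c);print(o+v*(130-o[2])/v[2])
E
```

```text
(462, 798, 3)
(array([455.35101331, 166.26581892, 187.27158631]), [0.0, 0.0])
collar (array([ 464.84147768, -205.03192099,  119.40204475]), [0.1, 0.1])
[480.87762636 129.84136062 130.        ]
[491.60538209 195.01389805 130.        ]
[480.73475749 128.31150951 130.        ]
[491.72508899 193.71405328 130.        ]
```

View pics/crop.png

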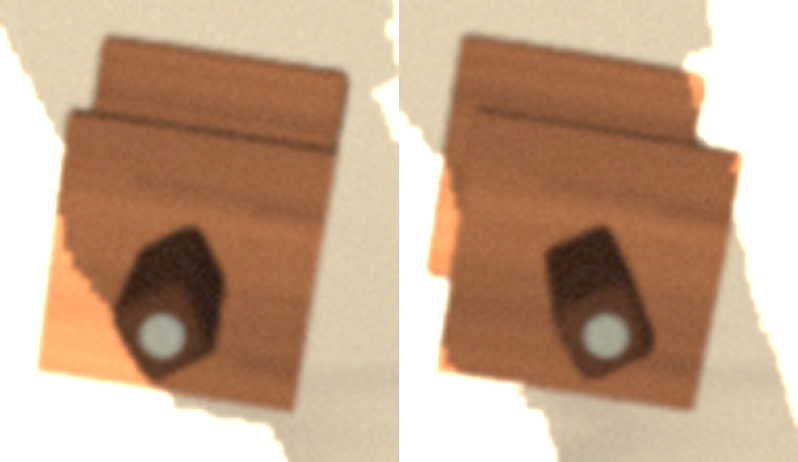

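```bash
python3 - <<'E'
from h import *
L=lambda p:(250+p[0]/4.2,165+p[1]/4.2); Rr=lambda p:(297+(p[0]-399)/4.2,165+p[1]/4.2)
def w(f,p,z):
    o,v=ray(f,p);return (o+v*(z-o[2])/v[2])[:2]
for f,m,z,a,b in (("pics/w1",L,190,(155,380),(213,350)),("pics/w1",L,190,(118,315),(155,380)),("pics/w1",L,130,(143,248),(195,228)),("pics/w1",L,130,(195,228),(222,275)),("pics/w2",Rr,190,(588,378),(652,348)),("pics/w2",Rr,130,(545,255),(605,227))):
    A=w(f,m(a),z);B=w(f,m(b),z);d=B-A;print(A.round(1),B.round(1),np.hypot(*d).round(1),np.degrees(np.arctan2(d[1],d[0])).round(1)%90)
print("top",tri([("pics/w1",L((161,337))),("pics/w2",Rr((605,337)))]))
X=np.array([455.5,166,190.]);print(proj("pics/w1",X),proj("pics/w2",X),L((161,337)),Rr((605,337)))
E
```

```text
[465.1 163.6] [458.5 175.8] 13.9 28.400000000000006
[451.  156.2] [465.1 163.6] 15.9 27.7
[450.8 156. ] [445.8 168.7] 13.7 21.299999999999997
[445.8 168.7] [457.5 175.2] 13.4 28.8
[464.6 161.9] [458.  175.1] 14.8 26.400000000000006
[452.5 154.8] [445.5 169.3] 16.1 25.900000000000006
top (array([455.25932222, 165.12741656, 191.44457021]), [0.0, 0.0])
(np.float64(289.4674453307029), np.float64(245.0115326447353)) (np.float64(346.9223844638749), np.float64(245.06442968784538)) (288.3333333333333, 245.23809523809524) (346.04761904761904, 245.23809523809524)
```

```bash
python3 - <<'E'
from h import *
for p in ((110,275),(195,290),(85,310)):
    for z in (100,220,280):
        o,v=ray("pics/w2",p);print(p,z,(o+v*(z-o[2])/v[2])[:2].round())
phi=np.radians(117)
grip(0.6); x,y=455.2,165.5
robot.movep([x,y,260],down(phi)); robot.servo_line([x,y,143],feed=90); robot.hold(.1)
f0=np.array(robot.observe()["contact_force"])
grip(0.0,25); s=robot.observe(); print(s["t"],s["grip_width"]*92,s["grip_force"],np.round(s["contact_force"]-f0,2),np.round(s["tcp_pos"],1))
robot.servo_line([x,y,300],feed=100); robot.hold(.2)
s=robot.observe(); print(s["t"],s["grip_width"]*92,s["grip_force"],np.round(s["contact_force"]-f0,2),np.round(s["tcp_pos"],1))
look("pics/w3",("grip","rod"))
E
```

```text
(110, 275) 100 [ 524. -128.]
(110, 275) 220 [476. -47.]
(110, 275) 280 [452.  -7.]
(195, 290) 100 [540.  -8.]
(195, 290) 220 [487.  36.]
(195, 290) 280 [461.  59.]
(85, 310) 100 [ 578. -184.]
(85, 310) 220 [514. -87.]
(85, 310) 280 [482. -38.]
8.0417 17.646113369651307 24.99807983636856 [-0.24 -1.32  1.32] [455.2 165.5 143. ]
9.9583 17.87668475816444 24.99794840812683 [-0.84 -0.5  -0.67] [455.1 165.5 299.7]
pics/w3 cam [388.2 131.6 469.4]
grip [(0.97, [451.8, 169.0, 317.1]), (0.47, [504.6, 5.0, -2.2])]
rod [(0.97, [452.9, 162.6, 166.0]), (0.47, [457.2, 163.3, -1.1])]
```

View pics/w3.png

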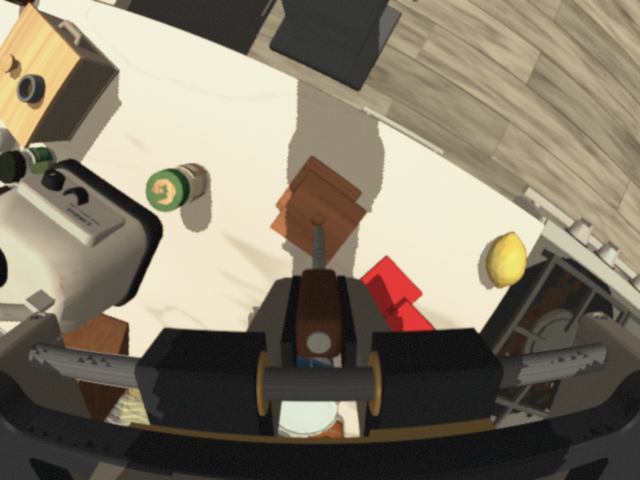

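```bash
python3 - <<'E'
from h import *
robot.servo_line([410,130,300],feed=150)
robot.servo_line([410,-150,300],feed=150); robot.hold(.2)
look("pics/w4",("hole","lid","crock"))
robot.servo_line([410,-210,300],feed=120); robot.hold(.2)
look("pics/w5",("hole","lid","crock","rod","grip"))
s=robot.observe();print(s["t"],np.round(s["tcp_pos"],1),np.round(s["joints"],2))
a=cv2.imread("pics/w4.png")[60:360,120:520]; b=cv2.imread("pics/w5.png")[60:360,120:520]
cv2.imwrite("pics/c45.png",np.vstack([cv2.resize(x,(800,600)) for x in (a,b)])[:])
cv2.imwrite("pics/c4.png",cv2.resize(a,(800,600)));cv2.imwrite("pics/c5.png",cv2.resize(b,(800,600)))
E
```

```text
pics/w4 cam [ 343.1 -183.7  469.7]
hole [(0.55, [464.1, -208.2, 125.8])]
lid [(0.64, [457.3, -244.4, 91.9])]
crock []
pics/w5 cam [ 343.2 -243.3  469.7]
hole [(0.65, [466.4, -207.2, 125.3])]
lid [(0.89, [454.2, -244.0, 91.6])]
crock []
rod [(0.57, [407.6, -213.7, 166.4]), (0.56, [465.8, -207.9, 124.7])]
grip [(0.6, [406.0, -206.0, 317.9]), (0.6, [406.6, -212.1, 167.3])]
14.2083 [ 410.  -209.8  300. ] [-0.2   0.03  0.63  1.97 -0.02  1.14  2.48]
```

View pics/c4.png

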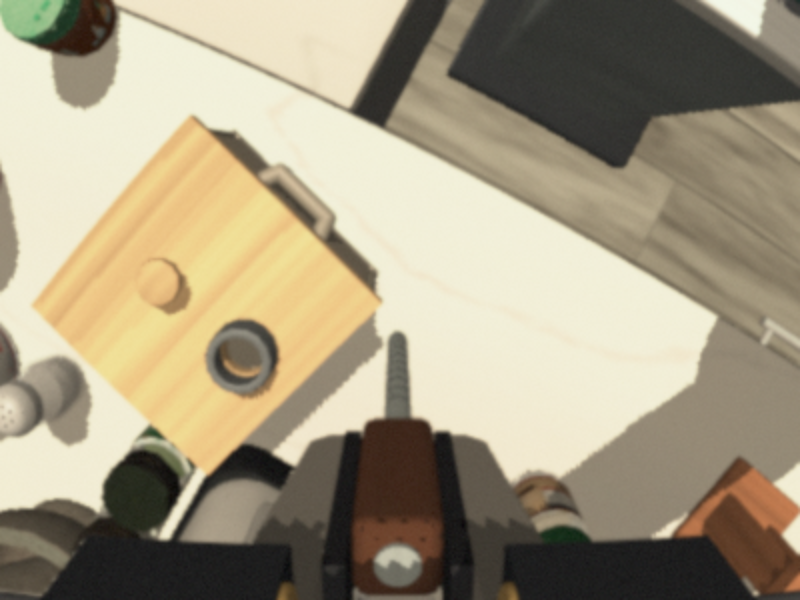

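View pics/c5.png

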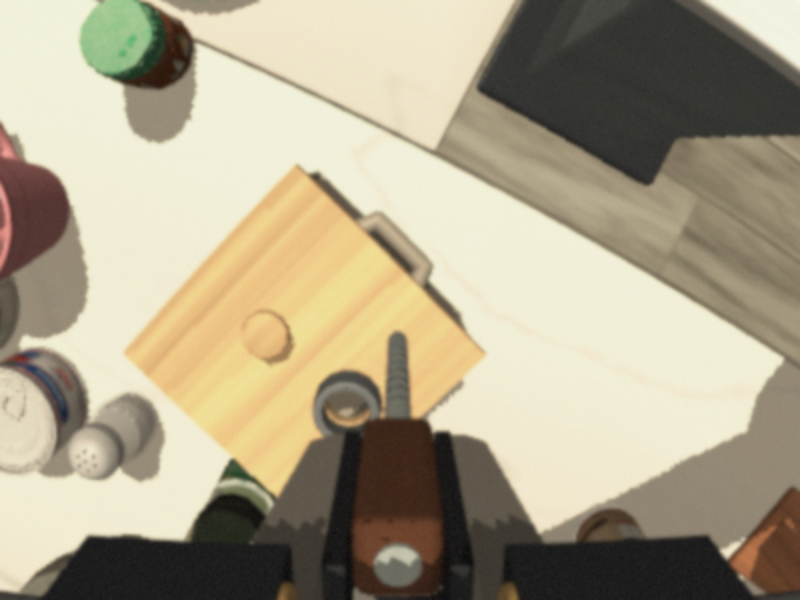

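```bash
python3 - <<'E'
from h import *
m=lambda p:(120+p[0]/2,60+p[1]/2)
print(tri([("pics/w4",m((238,357))),("pics/w5",m((346,402)))]))
for f,p in (("pics/w4",(238,357)),("pics/w5",(346,402))):
    o,v=ray(f,m(p));print((o+v*(125-o[2])/v[2]).round(1))
for f,T in (("pics/w5",np.array([410,-209.8])),("pics/w4",np.array([410,-150]))):
  print("tip expect px",[np.round((np.array(proj(f,np.array([*T,z])))-[120,60])*2,1) for z in (167,171,190,319,347)])
  o,v=ray(f,m((398,340)));print("tip",(o+v*(170-o[2])/v[2]).round(1)-[*T,0])
E
```

```text
(array([ 464.89480898, -210.59505577,  113.21469123]), [1.7, 1.7])
[ 462.6 -209.6  125. ]
[ 459.1 -211.8  125. ]
tip expect px [array([395.1, 337.8]), array([395.1, 340.1]), array([395. , 351.9]), array([393.8, 500.1]), array([393.2, 564.6])]
tip [ -0.4   1.2 170. ]
tip expect px [array([395.7, 338.2]), array([395.6, 340.6]), array([395.6, 352.4]), array([394.6, 500.8]), array([394.2, 565.4])]
tip [ -0.4   0.9 170. ]
```

```bash
python3 - <<'E'
from h import *
robot.servo_line([464,-210,300],feed=100);robot.servo_line([464,-210,275],feed=60); robot.hold(.3)
look("pics/w6",("hole",))
s=robot.observe();print(s["t"],np.round(s["tcp_pos"],1),np.round(s["contact_force"],2))
a=cv2.imread("pics/w6.png")[160:280,240:400]
cv2.imwrite("pics/c6.png",np.clip(1.4*cv2.resize(a,(800,600),interpolation=cv2.INTER_CUBIC),0,255))
for z in (142,146,125,119): print(z,(np.array(proj("pics/w6",np.array([464,-210,z])))-[240,160])*5)
E
```

```text
pics/w6 cam [ 397.1 -244.   444.9]
hole []
15.8667 [ 464.1 -210.   275.2] [-0.08 -0.1  -1.67]
142 [391.65573591 345.44726314]
146 [391.63958039 351.24896295]
125 [391.72018343 322.32082147]
119 [391.74142488 314.70469606][ WARN:0@5.254] global loadsave.cpp:1063 imwrite_ Unsupported depth image for selected encoder is fallbacked to CV_8U.
```

View pics/c6.png

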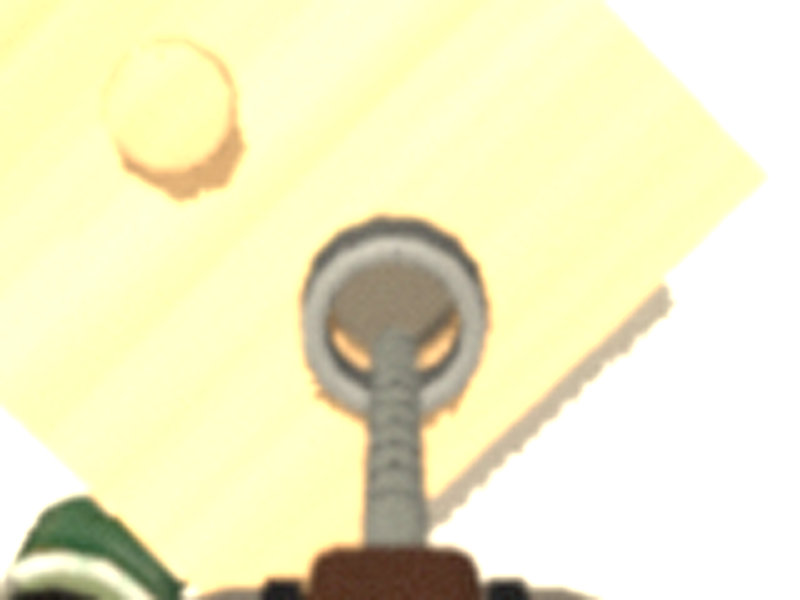

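```bash
python3 - <<'E'
from h import *
X,Y=464,-210
def F(n=6):
    a=[]
    for _ in range(n): robot.hold(.02); a.append(robot.observe()["contact_force"])
    return np.mean(a,0),np.std(a,0)
robot.servo_line([X,Y,245],feed=50);f,sd=F();print(f.round(2),sd.round(2))
robot.servo_line([X,Y,221],feed=50);robot.hold(.2);f0,sd=F(10);print(f0.round(2),sd.round(2),robot.observe()["t"])
z=221
while z>165 and robot.observe()["t"]<36:
    z-=1.5; robot.servo_line([X,Y,z],feed=25); robot.hold(.05); f,_=F(3); d=f-f0
    if d[2]>0.8:
        print(z,d.round(2))
    if d[2]>2.8: break
robot.hold(.4); f,sd=F(10); s=robot.observe()
print(z,(f-f0).round(2),sd.round(2),s["t"],np.round(s["tcp_pos"],1),s["grip_width"]*92,s["grip_force"])
look("pics/w7",())
E
```

```text
[-0.38 -0.15 -0.98] [0.26 0.43 0.63]
[ 0.01 -0.05 -1.18] [0.44 0.31 0.62] 17.7167
180.5 [0.24 0.35 1.09]
179.0 [ 0.12 -0.    1.71]
177.5 [ 0.66 -0.11  2.47]
176.0 [0.17 0.41 3.43]
176.0 [ 0.03 -0.03  3.23] [0.36 0.32 0.47] 28.7833 [ 464.1 -210.   176. ] 18.092963835682408 24.998421370983124
pics/w7 cam [ 397.  -244.   345.7]
```

```bash
python3 - <<'E'
from h import *
a=cv2.imread("pics/w7.png")[130:340,180:460]
cv2.imwrite("pics/c7.png",cv2.resize(a,(800,600),interpolation=cv2.INTER_CUBIC))
E
```

```text
(no output)
```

View pics/c7.png

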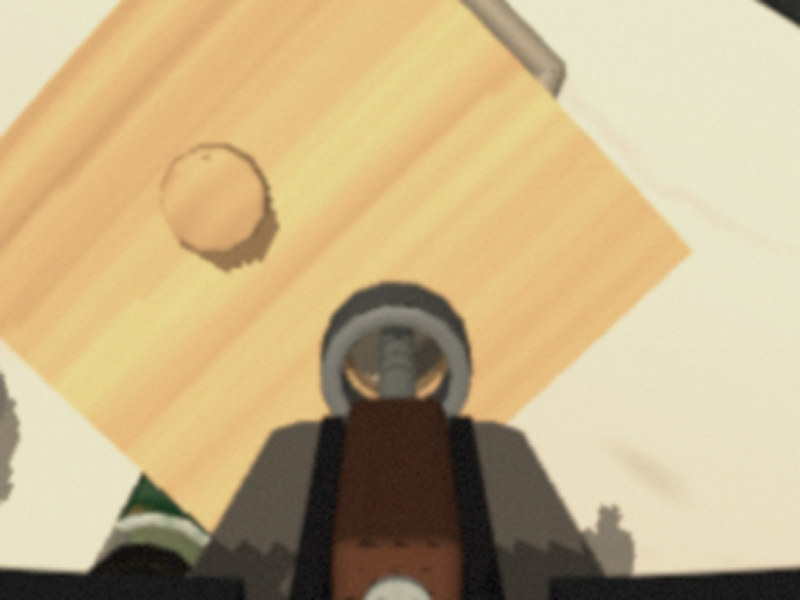

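The stem (column 397) sits in the middle of the collar ring (columns 322–472, centre 397). The vertical force is steady at about 3.2 N and the lateral force is about zero, so I'm handing it in.

```bash
python3 -c "
from cell import robot
print(robot.job_done())"
```

```text
the job is handed in; nothing more can be done
None
```

I handed the job in at about 29 s: the gripper holds the dip rod upright and centred in the collar, its tip resting on the hidden weight at about 3.2 N; the simulator gave no verdict back.

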